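Clamp the flower panel in its painting board

ROBOT

A 6-joint arm with a two-finger parallel gripper is mounted at the origin on the work surface. World frame = base frame: x ahead of the robot, y to its left, z up, the work surface at z = 0. Lengths are in mm, angles in rad, forces in N, time in s.
With the tool pointing down it reaches from about 350 to 975 mm from the base axis. Payload 7.1 kg.
Tool frame: the origin (TCP) lies between the finger pads; the fingertips stand 19 mm ahead of it and the grasp point (between the pads) is the TCP (ctrl.tcp_to_tips is the distance from the TCP to the fingertips, in mm); z points along the fingers, y is the line along which they close (so a half turn about z gives the same grasp; the last joint's range is limited). The gripper opens to 88 mm and grips with 3 to 60 N. Pads are 20 mm wide; open, the fingers measure 115 mm over their backs; the gripper's body (75 mm by 178 mm) begins 61 mm behind the grasp point.
Start: joints at [-1.268, 0.423, 1.63, -0, 1.089, -0.019], TCP at [197.689, -592.895, 241.675] pointing down, gripper open.
Joint ranges: [-3, 3], [-0.9, 2.11], [0.09, 2.58], [-1.31, 4.45], [0.11, 2.69], [-2.54, 2.54]. Speed limits (rad/s): [2.39, 2.39, 3.01, 3.14, 3.14, 3.14].

INTERFACE

Orientations are given as a rotation vector (axis times angle).
In Python, from workcell import status, optics, ctrl gives the robot as it stands. The module is installed in compiled form; this text tells all that it offers.
- The arm moves only by the shell command python3 -m inch 'ROWS'. ROWS is JSON, a list that holds one entry, the list of rows, each a list of 7 numbers: the shift along the tool's x, y, z in mm, then the turn, a rotation vector about the tool's x, y, z in rad, then the opening in per cent of the stroke, from 0 (shut) to 100 (fully open). A call has 1 to 20 rows; each row is the pose to reach, as a shift and turn from the pose commanded when the call began, along the tool's axes at that moment; what a row does not reach only later rows make up. A row lasts 1/10 s, in which the tool goes at most 50 mm and 8.59 degrees, less where a joint would pass 70% of its speed; a pose out of reach is approached as far as the arm can. A call with a gripper value outside its range is refused whole. The fingers move at their own pace and stop on an object; the grip force is fixed at half the most. Time passes only in rows, so rows that repeat a pose let the fingers close. It gives the time, the measured TCP pose, the force, the opening and the grip force at its end, in the units of the state.
- status.get_obs(): the state, without advancing time (a new reading comes with each control period).
- optics.get_image(name): name is "scene" or "top"; returns a dict with "frame" (420x560x3 uint8, red, green, blue), "fx", "fy", "cx", "cy" (pixels), "rvec" (rotation vector, rad) and "tvec" (3), from world to camera coordinates, as OpenCV has them. Camera axes: x right, y down, z forward; pixel columns grow to the right and rows downward; lengths in mm; the calibration is good to about 2 mm. A picture is of the moment at which its call begins. There is no depth.
- ctrl.close_job(): hands the job in; it is judged then, once.
The state is a dict: "t": time; "qpos": joint angles; "qvel": joint speeds; "joint_torque": joint torques, N m; "ee_pos": TCP position; "orientation": TCP orientation; "ft_force": force on the tool from outside, world axes, zero at the start; "moment": the same for the moment, N m; "width": finger opening in mm; "grasp_force": force on a finger pad.
Only numpy, scipy, OpenCV 4.12 (cv2) and the standard library are available. Lean on these libraries where they do the work, as an engineer would, in place of code of your own. Each camera call takes 0.05 s, during which the arm holds its last target. There are 200 camera calls.

TASK

Clamp the yellow painted panel (the one with the red flowers) in the plywood board it lies on: turn that board's black bar knob clockwise until its orange eccentric lobe points at the panel and presses it firmly against the sprung bar, then let go. Leave the knob beside the blue panel as it is.

Things in the scene. Friction and masses are not known exactly. Their poses are not given: they have to be found in the camera images.
- knob_yellow (a point): Grip centre of the knob beside the yellow panel, on its upright axis, 58 mm above the table: black bar 52 long, 14 wide, 34 high (underside 40 mm up), white stripe towards the lobe; pinch across the 14. Below it an orange disc 36 across, 10-25 mm up, set 12 off the axis: the lobe reaches 30. Site x points to the lobe, z up. Two like 10 mm thick boards, fixed, left/right vary; else under 31 mm.
- cam_yellow (a joint): Angle of that knob, rad. 0 = lobe points straight at the panel (fully clamped); negative = turned back counter-clockwise seen from above; grows clockwise. Starts released, -1.45 to -1.1; the lobe meets the panel at about -0.85; a stop ends it at +0.25. Stiff (0.08 N m, up to about 0.3 N m while clamping), stays where left; clamped it presses with about 12 N.
- panel_yellow_center (a point): Centre (half-way up, 17 mm above the table) of the loose yellow wooden panel with red flowers and a green band, 100 x 130 x 14 mm, 90 to 180 g, flat on its board. Its x (short side) points from the knob's axis, 75 mm away, to the sprung aluminium bar, which gives about 4 mm when clamped. It has up to 4 mm of play between the bar, the lobe and the side strips.
- lobe_blue (a point): Tip of the orange lobe of the other, like knob, on the board with the blue panel (white flower): 30 mm from that knob's axis, 24 mm above the table; x points outward along the lobe. It is released and must stay as it is.
Things that resemble listed ones, but are neither listed nor needed, are in the scene too. What is shaped like the part that bears panel_yellow_center but purple is not meant.

How it is judged (in metres and radians):
At the end, for the whole second after the job is handed in: The yellow panel's cam is within 0.35 rad (20 degrees) of facing the panel, or past it, and presses it with over 4 N; the panel lies flat (within 0.1 rad), within 20 mm of where it was; the blue panel's lobe is within 10 mm of where it was (value of joint cam_yellow above -0.35 rad and contact force between cam_yellow and panel_yellow above 4 N and distance of panel_yellow_center from where it was at the start of the episode below 0.02 m and angle between panel_yellow_center's own z axis and vertical below 0.1 rad and distance of lobe_blue from where it was at the start of the episode below 0.01 m); the robot touches nothing.
It fails at once if the blue panel's knob is turned (its lobe moves more than 10 mm) (distance of lobe_blue from where it was at the start of the episode above 0.01 m).
It also fails if it takes over 32 s, if anything falls off the work surface, if the arm or the gripper's body presses on something with over 40 N, if the wrist force passes 120 N, or if a joint passes its speed limit or range.

## Working session

There is one attempt and no reset: what is moved stays moved. The work goes in short steps, Python scripts to look and compute and a shell command to move; the robot and the scene stay as the last step left them, time stands still between calls to the robot, and variables do not carry over. Pictures are saved under pics/ and viewed, at most 10 in all, crops included, and the job is handed in when it is done.

```bash
mkdir -p pics
cat > h.py <<'E'
import numpy as np, cv2
from workcell import status, optics, ctrl
def cam(n):
    d=optics.get_image(n); R=cv2.Rodrigues(np.array(d["rvec"],float))[0]
    return d["frame"],(d["fx"],d["fy"],d["cx"],d["cy"],R,np.array(d["tvec"],float))
def ray(c,u,v,z):
    fx,fy,cx,cy,R,t=c; o=-R.T@t; d=R.T@np.array([(u-cx)/fx,(v-cy)/fy,1]); return o+d*(z-o[2])/d[2]
def proj(c,p):
    fx,fy,cx,cy,R,t=c; q=R@np.array(p)+t; return fx*q[0]/q[2]+cx, fy*q[1]/q[2]+cy
E
python3 - <<'E'
from h import *
for n in("top","scene"):
    f,c=cam(n); cv2.imwrite(f"pics/{n}.png",f[:,:,::-1]); print(n,-c[4].T@c[5])
print(status.get_obs())
E
```

```text
top [367.26461167 -15.58474813 842.1061769 ]
scene [ 923.32336372 -580.79862317  663.82572841]
{'t': 0.1, 'qpos': array([-1.26799805e+00,  4.23770184e-01,  1.63060774e+00,  1.30384844e-05,
        1.08859580e+00, -1.89642228e-02]), 'qvel': array([ 0.00126851, -0.00135335, -0.00192573,  0.00127004,  0.00094868,
        0.00075896]), 'joint_torque': array([ 1.95108032e-04, -5.45609057e+01, -2.74325395e+01,  6.44625351e-02,
        1.88079744e-02, -1.75389005e-05]), 'ee_pos': array([ 197.55627841, -592.4540437 ,  240.9781046 ]), 'orientation': array([-3.09967407e+00, -5.03017219e-01,  2.88757578e-04]), 'ft_force': array([-0.16418064,  0.02077945,  0.78961178]), 'moment': array([0.01797088, 0.0111561 , 0.0232585 ]), 'grasp_force': 0.0, 'width': 87.97697662787807}
```

View pics/top.png

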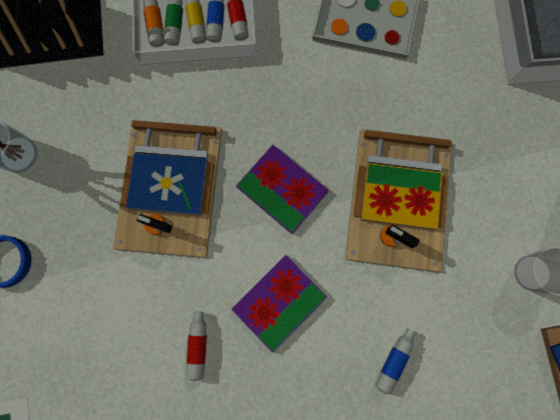

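View pics/scene.png

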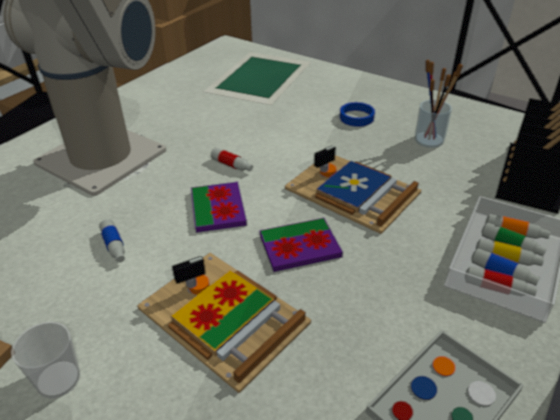

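Top view: the yellow panel with red flowers is at (402,198) and its knob at (402,237). The blue panel is at (168,183) with its knob at (154,223). The purple panels at (282,188) and (279,303) are decoys. The right board matches because its panel is yellow with red flowers and a green band.

Run:
```python
from h import *
f,c=cam("top"); hsv=cv2.cvtColor(f,cv2.COLOR_RGB2HSV); H,S,V=cv2.split(hsv)
roi=np.zeros(H.shape,bool); roi[120:275,340:460]=1
def big(m):
    m=(m&roi).astype(np.uint8); n,l,s,ct=cv2.connectedComponentsWithStats(m); i=1+np.argmax(s[1:,4]); return (l==i)
def pts(m,z): v,u=np.nonzero(m); return np.array([ray(c,a,b,z)[:2] for a,b in zip(u,v)],np.float32)
pan=big(((S>170)&(((H>=22)&(H<90))|(H<8)|(H>172))&(V>60)))
rp=cv2.minAreaRect(pts(pan,24)); print("panel",pan.sum(),rp)
loc=np.zeros_like(roi); loc[220:255,375:425]=1
bl=big((V<45)&loc); print("black",bl.sum(),cv2.minAreaRect(pts(bl,66)))
wh=big((S<60)&(V>110)&loc); v,u=np.nonzero(wh); print("white",wh.sum(),u.mean(),v.mean(),ray(c,u.mean(),v.mean(),74))
og=big((H>5)&(H<18)&(S>200)&(V>120)&loc); v,u=np.nonzero(og); print("orange",og.sum(),u.min(),u.max(),v.min(),v.max())
print("bar top if black+white",cv2.minAreaRect(pts(bl|wh,74)))
k=f[175:275,340:460].copy(); cv2.imwrite("pics/crop.png",cv2.resize(k,None,fx=6,fy=6,interpolation=cv2.INTER_CUBIC)[:,:,::-1])
```

```text
panel 3713 ((534.7528076171875, -197.52200317382812), (130.47523498535156, 100.27424621582031), 83.80520629882812)
black 297 ((458.2676696777344, -187.52713012695312), (52.740943908691406, 19.202852249145508), 60.006900787353516)
white 34 396.38235294117646 230.52941176470588 [ 466.41523801 -176.943157     74.        ]
orange 124 381 395 226 245
bar top if black+white ((457.3296203613281, -185.75473022460938), (52.19728469848633, 19.004907608032227), 60.006874084472656)
```

View pics/crop.png

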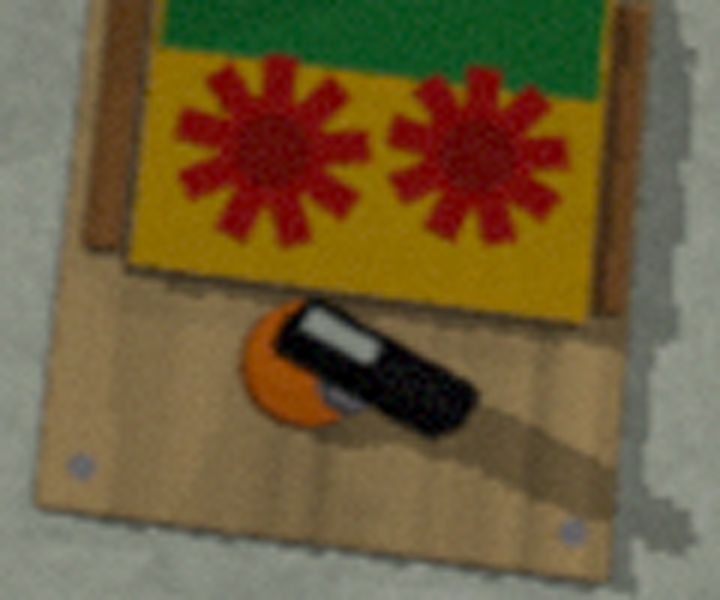

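The crop confirms the target. It shows the yellow panel with its knob: orange lobe to the left of the bar, white stripe at crop (340,335). Axis by panel geometry is about (460,-189), by the bar about (459,-188), so they agree. The lobe direction is about 60° and the panel direction -6°, giving a cam angle of about -1.15, which is in range.

```bash
cat > go.py <<'E'
import sys; from h import *
from scipy.spatial.transform import Rotation as Ro
def need(p,yd):  # p target, yd: world angle (deg) of tool y, tool down
    s=status.get_obs(); R=Ro.from_rotvec(s["orientation"]); a=np.radians(yd)
    y=np.array([np.cos(a),np.sin(a),0]); z=np.array([0,0,-1.]); T=Ro.from_matrix(np.c_[np.cross(y,z),y,z])
    print("shift",R.inv().apply(np.array(p)-s["ee_pos"]).round(1),"turn",(R.inv()*T).as_rotvec().round(3), s["t"],s["qpos"].round(2))
if __name__=="__main__": need([float(v) for v in sys.argv[1:4]],float(sys.argv[4]))
E
python3 go.py 459.5 -188.8 125 -30
```

```text
shift [ 376.2 -300.1  116.4] turn [-0.001 -0.    -0.725] 0.15 [-1.27  0.42  1.63 -0.    1.09 -0.02]
```

```bash
R='[376,-300,0,0,0,-0.725,70]'; python3 -m inch '[[[376,-300,0,0,0,-0.725,70],[376,-300,0,0,0,-0.725,70],[376,-300,0,0,0,-0.725,70],[376,-300,0,0,0,-0.725,70],[376,-300,0,0,0,-0.725,70],[376,-300,0,0,0,-0.725,70],[376,-300,0,0,0,-0.725,70],[376,-300,0,0,0,-0.725,70],[376,-300,0,0,0,-0.725,70],[376,-300,0,0,0,-0.725,70],[376,-300,0,0,0,-0.725,70],[376,-300,0,0,0,-0.725,70],[376,-300,0,0,0,-0.725,70],[376,-300,60,0,0,-0.725,70],[376,-300,116,0,0,-0.725,70],[376,-300,116,0,0,-0.725,70],[376,-300,116,0,0,-0.725,70]]]'; python3 go.py 459.5 -188.8 59 -30
python3 - <<'E'
from h import *
f,c=cam("scene"); u,v=map(int,proj(c,[459.5,-188.8,74])); print(u,v)
k=f[max(v-80,0):v+60,u-90:u+90]; cv2.imwrite("pics/n1.png",cv2.resize(k,None,fx=4,fy=4)[:,:,::-1])
E
```

```text
t: 1.85
ee_pos: [457.0, -189.8, 123.1]
orientation: [-2.719, -1.565, 0.006]
ft_force: [-1.2, -0.7, -0.7]
width: 61.3
grasp_force: 0.0
shift [ 2.2  2.1 64.1] turn [-0.006  0.001 -0.003] 1.85 [-0.42  0.42  1.99 -0.    0.74  0.11]
186 261
```

View pics/n1.png

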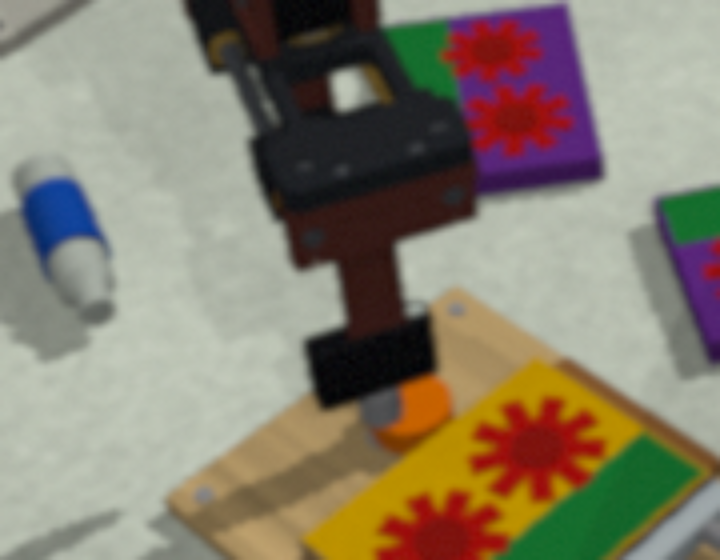

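The gripper hangs centred over the black bar (crop (370,360)), with its fingers straddling the bar. I'll descend and close.

```bash
python3 -m inch '[[[1,1,30,0,0,0,70],[1,1,64,0,0,0,70],[1,1,64,0,0,0,70],[1,1,64,0,0,0,70],[1,1,64,0,0,0,0],[1,1,64,0,0,0,0],[1,1,64,0,0,0,0],[1,1,64,0,0,0,0],[1,1,64,0,0,0,0],[1,1,64,0,0,0,0]]]'; python3 go.py 459.5 -188.8 59 -30
```

```text
t: 2.9
ee_pos: [460.9, -189.0, 61.8]
orientation: [2.721, 1.57, 0.0]
ft_force: [0.2, 0.1, 0.4]
width: 16.4
grasp_force: 0.0
shift [-0.5 -1.3  2.8] turn [ 0. -0. -0.] 2.9 [-0.41  0.54  2.   -0.    0.6   0.11]
```

```bash
python3 -m inch '[[[0,-0.5,2,0,0,0,0],[0,-0.5,2,0,0,0,0],[0,-0.5,2,0,0,0,0],[0,-0.5,2,0,0,0,0]]]'; python3 go.py 459.5 -188.8 59 -30
```

```text
t: 3.3
ee_pos: [461.3, -189.2, 61.2]
orientation: [2.719, 1.57, 0.002]
ft_force: [-2.2, 0.0, 19.5]
width: 13.9
grasp_force: 30.0
shift [-0.6 -1.8  2.2] turn [ 0.002 -0.    -0.   ] 3.3 [-0.41  0.54  2.   -0.    0.6   0.11]
```

```bash
python3 -m inch '[[[0,0,-2,0,0,0.1,0],[0,0,-2,0,0,0.2,0],[0,0,-2,0,0,0.3,0],[0,0,-2,0,0,0.4,0],[0,0,-2,0,0,0.5,0],[0,0,-2,0,0,0.6,0],[0,0,-2,0,0,0.6,0]]]'; python3 go.py 459.5 -188.8 59 -64; python3 -c "
from h import *;print(status.get_obs()['moment'])"
```

```text
t: 4.0
ee_pos: [461.5, -189.5, 61.3]
orientation: [3.063, 0.692, 0.003]
ft_force: [3.3, -3.7, -6.9]
width: 14.0
grasp_force: 30.0
shift [-1.5 -1.4  2.3] turn [ 0.002 -0.001 -0.009] 4.0 [-0.41  0.54  2.   -0.    0.6   0.71]
[-0.65853049 -0.4851507   0.02301687]
```

```bash
python3 -m inch '[[[0,0,0,0,0,0.1,0],[0,0,0,0,0,0.2,0],[0,0,0,0,0,0.3,0],[0,0,0,0,0,0.4,0],[0,0,0,0,0,0.5,0],[0,0,0,0,0,0.6,0],[0,0,0,0,0,0.66,0],[0,0,0,0,0,0.7,0],[0,0,0,0,0,0.7,0],[0,0,0,0,0,0.7,0]]]'; python3 go.py 459.5 -188.8 59 -104
python3 - <<'E'
from h import *
print(status.get_obs()['moment'])
f,c=cam("scene"); u,v=map(int,proj(c,[459.5,-188.8,74]))
k=f[v-60:v+80,u-90:u+90]; cv2.imwrite("pics/n2.png",cv2.resize(k,None,fx=4,fy=4)[:,:,::-1])
E
```

```text
t: 5.0
ee_pos: [461.5, -189.9, 61.4]
orientation: [3.115, -0.396, 0.004]
ft_force: [2.9, -6.6, -9.3]
width: 14.0
grasp_force: 30.0
shift [-2.2 -0.6  2.3] turn [ 0.001 -0.002 -0.009] 5.0 [-0.41  0.54  2.   -0.    0.6   1.41]
[-1.14163955 -0.36912511 -0.03621396]
```

View pics/n2.png

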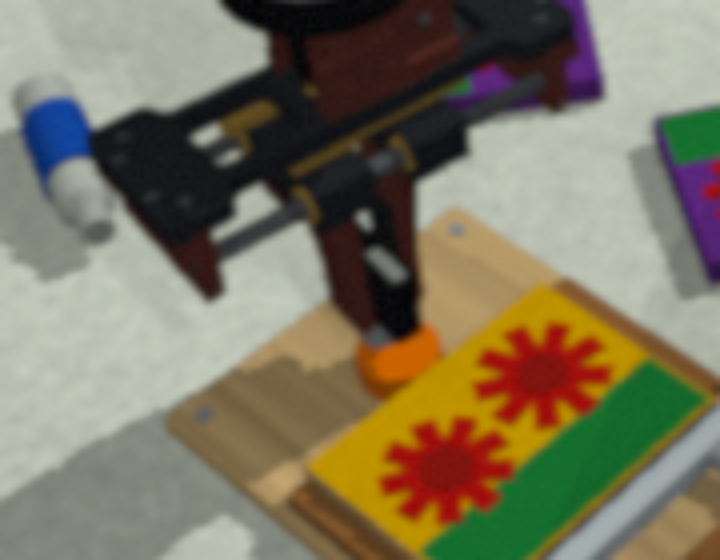

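The knob is turned. The bar and lobe (crop (400,350)) point at the panel, with the bar at about -14° against the panel's -6°, so the cam is at about +0.14. I'll release and rise.

```bash
python3 -m inch '[[[0,0,0,0,0,0,60],[0,0,0,0,0,0,60],[0,0,0,0,0,0,60],[0,0,0,0,0,0,60],[0,0,0,0,0,0,60],[0,0,-15,0,0,0,60],[0,0,-45,0,0,0,60],[0,0,-90,0,0,0,60],[0,0,-140,0,0,0,60],[0,0,-180,0,0,0,60],[-150,0,-180,0,0,0,60],[-150,0,-180,0,0,0,60],[-150,0,-180,0,0,0,60],[-150,0,-180,0,0,0,60],[-150,0,-180,0,0,0,60]]]'
python3 - <<'E'
from h import *
f,c=cam("top"); cv2.imwrite("pics/t2.png",cv2.resize(f[90:290,330:480],None,fx=4,fy=3*4/3)[:600,:,::-1][:, :])
f,c=cam("scene"); u,v=map(int,proj(c,[459.5,-188.8,74]))
k=f[v-60:v+80,u-90:u+90]; cv2.imwrite("pics/n3.png",cv2.resize(k,None,fx=4,fy=4)[:,:,::-1])
E
```

```text
t: 6.55
ee_pos: [314.9, -151.1, 242.1]
orientation: [3.116, -0.397, 0.003]
ft_force: [0.2, -0.1, -0.2]
width: 52.8
grasp_force: 0.0
```

View pics/n3.png

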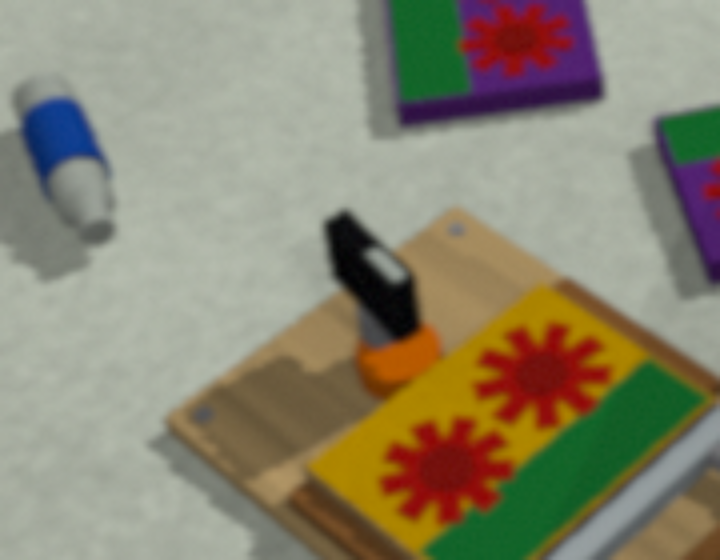

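View pics/t2.png

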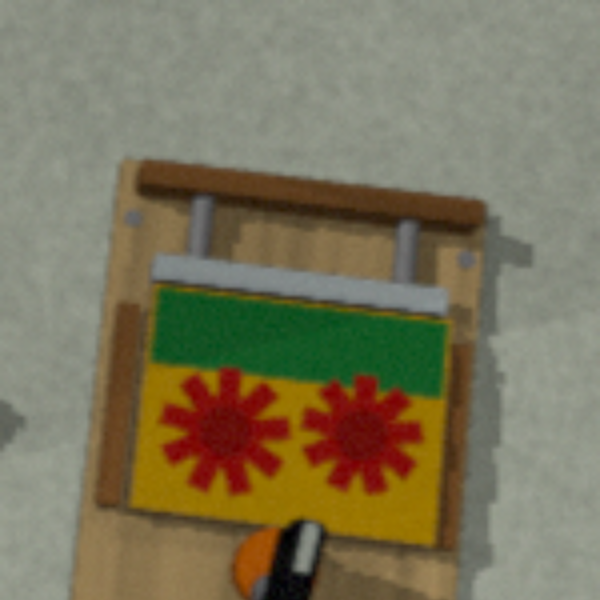

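The lobe faces the panel, the panel is flush against the sprung bar (crop row 290), and the gripper is clear.

```bash
python3 -c "
from h import *;print(ctrl.close_job())"
```

```text
the job is handed in; nothing more can be done
None
```

The yellow panel is clamped, with its cam at about +0.14 rad (just past facing the panel) and the knob released; I never touched the blue panel's knob, and I handed the job in after about 6.7 s without measuring the clamp force directly or seeing a verdict.

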